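# Open the child-resistant cap of a paint-stripper tin

## Task

Open the green tin of paint stripper: push its red child-resistant cap down against the spring and, keeping it pressed, turn it anticlockwise about a sixth of a turn until its lugs are free, then lift it off. Press firmly but do not ram the thin neck or wrench a cap that is still locked, and keep the tin standing where it is. Set the cap, top side up, gently down in the steel drip tray, and leave the tools and the filler jar alone.

Things in the scene. Friction and masses are not known exactly. Their poses are not given: they have to be found in the camera images.
- can: Green oblong metal tin, full (about 2.4 kg), standing loose on the bench: 100 (its x) x 160 (its y) mm, flat shoulder 150 mm above the bench, a white neck in its middle. Origin: centre of its underside; z up. A wire bail 7 mm high lies flat on the shoulder at the -y end. If the cap is turned or lifted before it is free, its lugs jam and the tin is dragged along.
- can_neck (a point): Centre of the neck's rim, 180.7 mm above the tin's underside, on the cap's axis; axes as the tin's. The neck is 33 mm outside; three lugs on it (out to 42 mm diameter) hold the cap. The cap sits on it with 1.5 mm of side play.
- cap_mid (a point): Centre (half-way up) of the loose red ribbed round cap: 53 mm diameter, 32 mm high, 47 g; skirt edge 16 mm below this point, flat top 16 mm above. Locked on the tin, this point is 179 mm above the tin's underside, the skirt edge 13 mm above the shoulder. z up through the top; x and y parallel to the tin's while locked (within 0.1 rad).
- cap_top (a point): Centre of the cap's flat top. Push-and-turn bayonet: a spring liner presses the cap up into locking notches. It resists with 16 N at the start of its travel and about 19 N at 4.5 mm down, where its lugs come clear below the locking teeth; it bottoms hard at 5.3 mm (20 N). Keep it down there while turning: 20 to 25 N is right.
- cap_skirt (a point): Centre of the cap's open lower edge. Held down, the cap turns easily anticlockwise seen from above; between 0.65 and 1.45 rad of turn from locked its lugs stand in the gaps and it lifts straight off; at 1.5 rad it meets a stop. Clockwise it meets a stop at once. Off the tin, nothing sticks out below this edge.
- liner (a point): Centre of the underside of the white spring liner inside the cap (34 mm disc), hidden while the cap is on; there it rests on the neck's rim and carries the press, 16 N when left alone. Pressing the neck with over 40 N, or wrenching so that all contacts of cap and tin add up to over 60 N (32 N when left alone), damages the neck.
- tray: Flat steel drip tray, 170 (x) x 230 (y) mm, walls 3 mm thick and 22 mm high, floor 3 mm thick, 0.7 kg, loose on the bench. Origin: centre of its underside.
- tray_floor (a point): Centre of the tray's inner floor, 3 mm above the bench.
- chisel_blue: Bystander: chisel with blue handle, 250 mm long, lying on the bench; origin at the handle's front end, underside. Leave alone.
- chisel_black: Bystander: chisel with black handle, 250 mm long, lying; origin as the blue one's. Leave alone.
- mallet: Bystander: round wooden mallet standing on its head, 112 mm in diameter, 255 mm tall; origin at its foot. Leave alone.
- sanding_block: Bystander: cork sanding block, 110 x 65 x 28 mm. Leave alone.
- scraper: Bystander: paint scraper lying on the bench. Leave alone.
- brush: Bystander: brush lying on the bench. Leave alone.
- knife: Bystander: orange utility knife, 150 x 30 x 16 mm, lying. Leave alone.
- filler_jar: Bystander: filler jar with white lid, 84 mm in diameter, 85 mm tall. Leave alone.
Not all that is in view belongs to the job. Of the things shaped like the part that bears cap_mid, the red one is meant.

How it is judged:
On the way, in this order (a step that is already met when the one before it is completed fails the run):
1. the cap is pushed down at least 3 mm on the neck of the tin (z of cap_mid in the frame of can below 0.176 m and distance between cap_mid and can_neck below 0.01 m), for 0.05 s.
2. the cap, still down on the neck, has been turned at least 0.6 rad (angle between the x axis of cap_mid and the x axis of can, either way round above 0.6 rad and distance between cap_mid and can_neck below 0.012 m), for 0.05 s.
3. the cap is lifted at least 30 mm clear of the standing tin (z of cap_mid in the frame of can above 0.209 m and angle between can's own z axis and vertical below 0.05 rad), for 0.1 s.
At the end, for the whole second after the job is handed in: The cap lies flat and top side up on the floor of the drip tray (its centre at least 20 mm inside the walls, tilt under 0.08 rad), let go; the tin stands upright within 25 mm of where it stood (x of cap_mid in the frame of tray between -0.065 and 0.065 m and y of cap_mid in the frame of tray between -0.095 and 0.095 m and z of cap_mid in the frame of tray between 0.015 and 0.022 m and angle between cap_mid's own z axis and vertical below 0.08 rad and contact force between the fingers and can below 0.1 N and angle between can's own z axis and vertical below 0.05 rad and distance of can from where it was at the start of the episode below 0.025 m and linear speed of can below 0.02 m/s); the robot touches nothing.
It fails at once if the neck is rammed: the cap's liner presses on it with over 40 N (contact force between cap_liner and can above 40 N).
It fails at once if the locked cap is wrenched: all contacts of cap and tin add up to over 60 N (contact force between cap and can above 60 N).
It fails at once if the tin is tipped (over 0.15 rad) or shoved more than 30 mm (angle between can's own z axis and vertical above 0.15 rad or distance of can from where it was at the start of the episode above 0.03 m).
It fails at once if the cap is dropped (falls freely faster than 0.7 m/s, from more than about 25 mm) (linear speed of cap above 0.7 m/s and contact force between the fingers and cap below 0.05 N).
It fails at once if a bystander is moved more than 20 mm (distance of any of chisel_blue, chisel_black, mallet, sanding_block, scraper, brush, knife, filler_jar from where it was at the start of the episode above 0.02 m).
It also fails if it takes over 51 s, if anything falls off the work surface, if the arm or the gripper's body presses on something with over 40 N, if the wrist force passes 120 N, or if a joint passes its speed limit or range.

## Robot

A 6-joint arm with a two-finger parallel gripper is mounted at the origin on the work surface. World frame = base frame: x ahead of the robot, y to its left, z up, the work surface at z = 0. Lengths are in m, angles in rad, forces in N, time in s.
With the tool pointing down it reaches from about 0.3 to 0.775 m from the base axis. Payload 14.6 kg.
Tool frame: the origin (TCP) lies at the very end of the fingers, on their centre line; the grasp point (between the pads) lies 19 mm behind it; z points along the fingers, y is the direction in which the jaws open and shut (so a half turn about z gives the same grasp; the last joint's range is limited). The gripper opens to 94 mm and grips with 3 to 60 N. Pads are 16 mm wide; open, the fingers measure 119 mm over their backs; the gripper's body (75 mm by 177 mm) begins 78 mm behind the grasp point.
Start: joints at [-1.385, 0.3, 1.521, -0, 1.321, -0.067], TCP at [0.138, -0.533, 0.205] pointing down, gripper open.
Joint ranges: [-3.03, 3.03], [-0.79, 2.21], [0.23, 2.52], [-1.04, 4.18], [0, 3.07], [-2.55, 2.55]. Speed limits (rad/s): [2.22, 2.22, 2.57, 3.14, 3.14, 3.14].

## Interface

Orientations are given as [roll, pitch, yaw] about the fixed x, y, z axes, in that order (R = Rz(yaw) Ry(pitch) Rx(roll)).
In Python, from station import ctrl, eyes gives the robot as it stands.
- The arm moves only by the tool jog_arm, never from a script. Its argument "moves" is a list of rows, each a list of 3 entries, a list of its own where there are three numbers: the shift along the world's x, y, z in mm, then the turn, a rotation vector about the world's x, y, z in units of 5 degrees (1.0 is 5 degrees), then the finger opening in mm, from 0 to 94. In form: [[[tx, ty, tz], [wx, wy, wz], jaw], ...]. A call has 1 to 5 rows; each row is the pose to reach, as a shift and turn from the pose commanded when the call began; what a row does not reach only later rows make up. A row lasts 1/12 s, in which the tool goes at most 41.7 mm and 7.16 degrees, less where a joint would pass 70% of its speed; a pose out of reach is approached as far as the arm can. A call with a gripper value outside its range is refused whole. The fingers move at their own pace and stop on an object; "squeeze" is the grip in N (left out, the last holds). Time passes only in rows, so rows that repeat a pose let the fingers close. It gives the time, the measured TCP pose, the force and the opening at its end, in the units of the state.
- ctrl.get_obs(): the state, without advancing time (a new reading comes with each control period).
- eyes.camera(name): name is "side" or "top"; returns a dict with "frame" (384x512x3 uint8, red, green, blue), "vertical_fov" (degrees; the focal length in pixels is half the picture's height over the tangent of half this angle, whatever the lens; pixels are square), "cx", "cy" (the principal point, pixels), "eye" and "attitude" of the camera in the world. Camera axes: x right, y down, z forward; pixel columns grow to the right and rows downward; lengths in m; the calibration is good to about 2 mm. A picture is of the moment at which its call begins. There is no depth.
- ctrl.hand_in(): hands the job in, once; it reports no verdict.
The state is a dict: "time_s": time; "qpos": joint angles; "joint_vel": joint speeds; "tau": joint torques, N m; "ee_pos": TCP position; "eef_rot": TCP orientation; "force": force on the tool from outside, world axes, zero at the start; "moment": the same for the moment, N m; "grip_width": finger opening in m.
Only numpy, scipy, OpenCV 4.12 (cv2) and the standard library are available. Lean on these libraries where they do the work, as an engineer would, in place of code of your own. Each camera call takes 0.05 s, during which the arm holds its last target.

## Working session

There is one attempt and no reset: what is moved stays moved. The work goes in short steps, Python scripts to look and compute and a tool call to move; the robot and the scene stay as the last step left them, time stands still between calls to the robot, and variables do not carry over. Pictures are saved under pics/ and viewed, and the job is handed in when it is done.

Besides the shell and the picture viewer there is one more tool, called after "Call:" as a command line: name --argument value ..., lists and objects as JSON in quotes. jog_arm: Moves the arm, as the interface text tells. Its arguments: {"type":"object","properties":{"moves":{"type":"array","items":{"type":"array"}},"squeeze":{"type":"number"}},"required":["moves"]}

```bash
ls; mkdir -p pics
python3 - <<'E'
from station import ctrl, eyes
import cv2
for n in ("side","top"):
    c=eyes.camera(n); cv2.imwrite(f"pics/{n}0.png",cv2.cvtColor(c["frame"],cv2.COLOR_RGB2BGR))
    print({k:v for k,v in c.items() if k!="frame"})
print(ctrl.get_obs())
E
```

```text
pics
{'vertical_fov': 50.63843277823624, 'cx': 253.6795858754101, 'cy': 200.30449182914782, 'eye': array([ 0.44488193, -1.10422466,  0.75687121]), 'attitude': array([-2.07304733,  0.01840568, -0.09012612])}
{'vertical_fov': 47.095344774324204, 'cx': 263.8518050317734, 'cy': 193.57535181361382, 'eye': array([4.70643416e-01, 2.68718858e-05, 1.38257667e+00]), 'attitude': array([-3.06409202e+00, -2.16151434e-03, -1.55678737e+00])}
{'time_s': 0.1, 'qpos': array([-1.38459775e+00,  3.00441186e-01,  1.52150956e+00, -4.65377695e-05,
        1.32069841e+00, -6.65995433e-02]), 'joint_vel': array([-0.00119288, -0.00011815, -0.0009004 , -0.00028778,  0.00113381,
        0.00069193]), 'tau': array([ 1.45580070e-03, -5.32646549e+01, -3.53282619e+01,  7.10033672e-02,
        2.34873604e-02, -6.36949471e-05]), 'ee_pos': array([ 0.1375051 , -0.53229326,  0.20493299]), 'eef_rot': array([-3.14053549e+00, -2.53329512e-05,  2.52809646e-01]), 'force': array([0.12878995, 0.17161401, 0.17704626]), 'moment': array([-0.01992793, -0.02204032,  0.0623375 ]), 'grip_width': 0.09377306841715513}
```

View pics/side0.png

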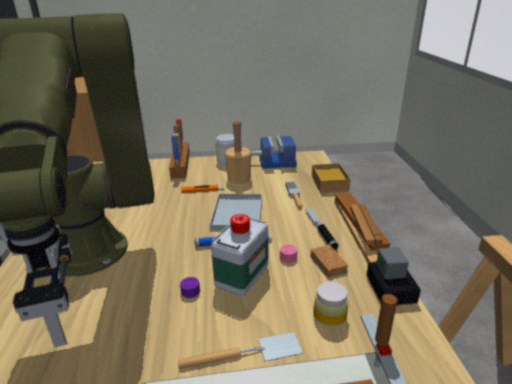

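View pics/top0.png

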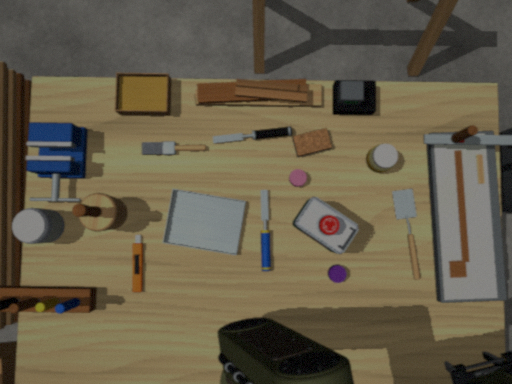

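```bash
cat > h.py <<'E'
import numpy as np, cv2
from scipy.spatial.transform import Rotation as R
from station import ctrl, eyes
def geom(c):
    f=c["frame"].shape[0]/2/np.tan(np.radians(c["vertical_fov"])/2)
    return f,R.from_euler("xyz",c["attitude"]).as_matrix(),np.array(c["eye"])
def pix2z(c,uv,z):
    f,M,e=geom(c); d=M@np.array([(uv[0]-c["cx"])/f,(uv[1]-c["cy"])/f,1]); return e+d*(z-e[2])/d[2]
def proj(c,p):
    f,M,e=geom(c); q=M.T@(np.array(p)-e); return np.array([c["cx"]+f*q[0]/q[2],c["cy"]+f*q[1]/q[2]])
def save(c,name,box=None,s=1):
    im=cv2.cvtColor(c["frame"],cv2.COLOR_RGB2BGR)
    if box: x0,y0,x1,y1=box; im=im[y0:y1,x0:x1]
    cv2.imwrite("pics/"+name,cv2.resize(im,None,fx=s,fy=s,interpolation=cv2.INTER_CUBIC))
def redmask(c):
    a=c["frame"].astype(int); return ((a[...,0]>100)&(a[...,1]<70)&(a[...,2]<80)).astype(np.uint8)
E
python3 - <<'E'
from h import *
t=eyes.camera("top"); s=eyes.camera("side")
save(t,"t1.png",(150,150,390,300),3.3); save(s,"s1.png",(170,180,330,300),5)
for c in(t,s):
    n,l,st,ce=cv2.connectedComponentsWithStats(redmask(c))
    for i in range(1,n):
        if st[i,4]>30: print(st[i],ce[i],pix2z(c,ce[i],.19))
E
```

```text
[320 216  20  19 276] [329.22463768 224.69202899] [ 0.4814901  -0.17899703  0.19      ]
[135 243   7  42  75] [140.22666667 265.14666667] [0.36624189 0.32728967 0.19      ]
[ 15 290  17   4  41] [ 23.92682927 291.75609756] [0.29172319 0.63459574 0.19      ]
[183 186  34   6  74] [199.47297297 189.22972973] [0.3684751  0.01570646 0.19      ]
[231 216  19  18 215] [239.33023256 224.61395349] [ 0.47815885 -0.20230061  0.19      ]
```

View pics/t1.png

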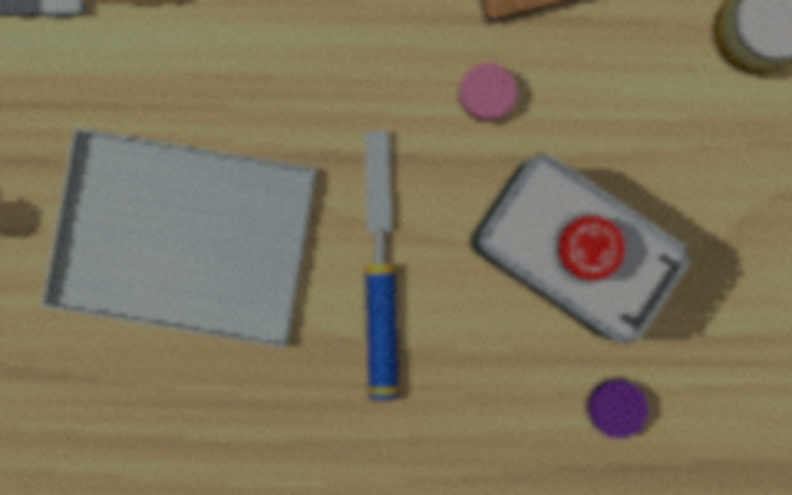

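View pics/s1.png

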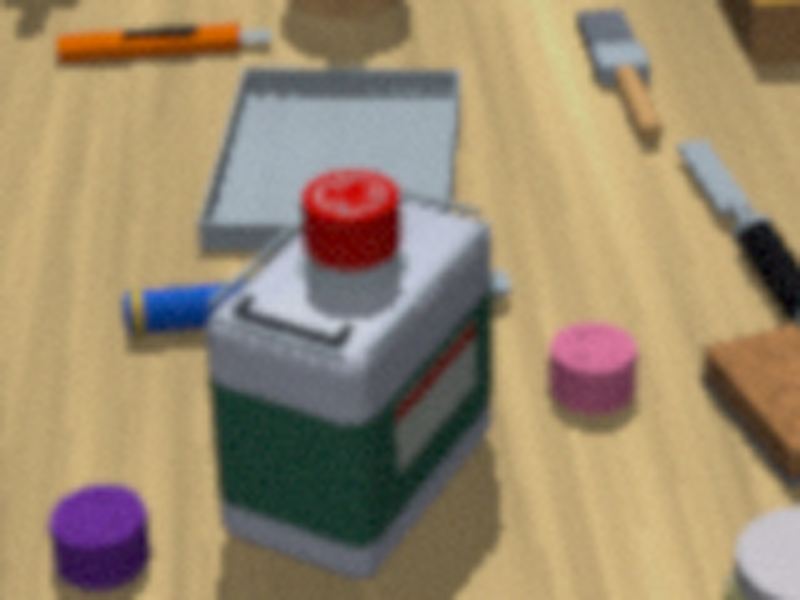

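Run:
```python
from h import *
t=eyes.camera("top"); s=eyes.camera("side")
g=lambda p:(p[0]/3.3+150,p[1]/3.3+150)
P=[pix2z(t,g(p),.15)for p in [(540,153),(688,247),(628,342),(473,242)]]
P=np.array(P);print("can",P.round(3),P.mean(0)); print(np.linalg.norm(np.diff(P[[0,1,2,3,0]],axis=0),axis=1))
for a,b in((1,0),(2,3)): d=P[b]-P[a]; print("y-axis yaw",np.arctan2(d[1],d[0])-np.pi/2)
for a,b in((3,0),(2,1)): d=P[b]-P[a]; print("xaxis dir",np.arctan2(d[1],d[0]))
T=np.array([pix2z(t,g(p),.022)for p in [(78,131),(318,170),(293,346),(45,304)]])
print("tray",T.round(3),T.mean(0));print(np.linalg.norm(np.diff(T[[0,1,2,3,0]],axis=0),axis=1))
d=T[0]-T[1];print(np.arctan2(d[1],d[0])-np.pi/2)
print("cap top", pix2z(t,g((592,247)),.195), "side top",pix2z(s,(170+351/5,180+194/5),.195))
# triangulate
A=[];b=[]
for c,uv in((t,g((592,247))),(s,(170+351/5,180+194/5))):
    f,M,e=geom(c); dd=M@np.array([(uv[0]-c["cx"])/f,(uv[1]-c["cy"])/f,1]); dd/=np.linalg.norm(dd)
    Q=np.eye(3)-np.outer(dd,dd);A.append(Q);b.append(Q@e)
print(np.linalg.solve(sum(A),sum(b)))
S=np.array([pix2z(s,(170+x/5,180+y/5),z) for x,y,z in[(212,320,.15),(355,365,.15),(490,225,.15)]]);print("side can corners",S.round(3))
for n,p in(("jar",(775,20)),("pink",(490,90)),("purple",(618,407)),("chisel top",(378,132)),("ch bot",(383,398)),):print(n,pix2z(t,g(p),.02).round(3))
```

```text
can [[ 0.561 -0.141  0.15 ]
 [ 0.483 -0.267  0.15 ]
 [ 0.402 -0.216  0.15 ]
 [ 0.484 -0.085  0.15 ]] [ 0.48234944 -0.17713142  0.15      ]
[0.14787583 0.09514169 0.1548154  0.09481298]
y-axis yaw -0.5552964039143731
y-axis yaw -0.5593831967210932
xaxis dir -0.6357131196929093
xaxis dir -0.5624232476970923
tray [[0.584 0.278 0.022]
 [0.551 0.052 0.022]
 [0.387 0.073 0.022]
 [0.423 0.304 0.022]] [0.48620484 0.17683145 0.022     ]
[0.22838315 0.16525078 0.23407843 0.16396036]
-0.14714623870809151
cap top [ 0.48103119 -0.17870299  0.195     ] side top [ 0.48187958 -0.18158467  0.195     ]
[ 0.48151474 -0.17895913  0.19340384]
side can corners [[ 0.405 -0.225  0.15 ]
 [ 0.477 -0.273  0.15 ]
 [ 0.56  -0.15   0.15 ]]
jar [ 0.699 -0.378  0.02 ]
pink [ 0.629 -0.108  0.02 ]
purple [ 0.335 -0.23   0.02 ]
chisel top [ 0.588 -0.003  0.02 ]
ch bot [ 0.34  -0.012  0.02 ]
```

Call:
jog_arm --moves '[[[20,20,25],[0,0,1],94],[[45,45,45],[0,0,2],94],[[73,73,50],[0,0,3],94],[[101,101,50],[0,0,4],94],[[129,129,50],[0,0,5],94]]'

```text
time_s: 0.72
ee_pos: [0.2675, -0.4022, 0.2559]
eef_rot: [3.141, 0.0, 0.693]
force: [-0.2, 0.0, -0.4]
grip_width: 0.0935
```

Call:
jog_arm --moves '[[[28,28,0],[0,0,1],94],[[56,56,0],[0,0,2],94],[[84,84,0],[0,0,3],94],[[112,112,0],[0,0,3.67],94],[[140,140,0],[0,0,3.67],94]]'

```text
time_s: 1.13
ee_pos: [0.4076, -0.2618, 0.2557]
eef_rot: [3.141, 0.0, 1.013]
force: [0.3, -1.2, 0.3]
grip_width: 0.0941
```

Call:
jog_arm --moves '[[[25,28,0],[0,0,0],94],[[50,56,0],[0,0,0],94],[[74,83,0],[0,0,0],94],[[74,83,-20],[0,0,0],94],[[74,83,-40],[0,0,0],94]]'

```text
time_s: 1.55
ee_pos: [0.4818, -0.179, 0.2154]
eef_rot: [3.14, -0.0, 1.013]
force: [-0.1, -0.9, -0.4]
grip_width: 0.0941
```

Run:
```python
from h import *
s=eyes.camera("side");t=eyes.camera("top")
save(s,"s2.png",(170,130,330,290),3.6);save(t,"t2.png",(250,150,410,300),3.6)
o=ctrl.get_obs();print(o["ee_pos"],o["force"],proj(s,o["ee_pos"]))
```

```text
[ 0.47966406 -0.17960349  0.21277664] [-0.19873699 -0.15927389 -1.24089623] [239.08589978 212.71528834]
```

View pics/s2.png

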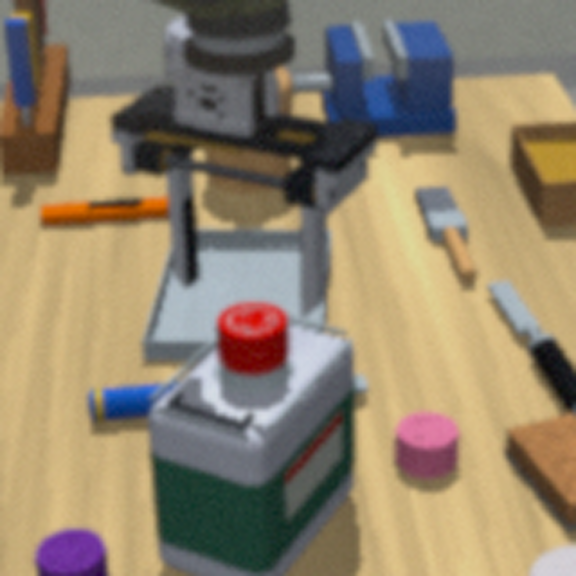

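View pics/t2.png

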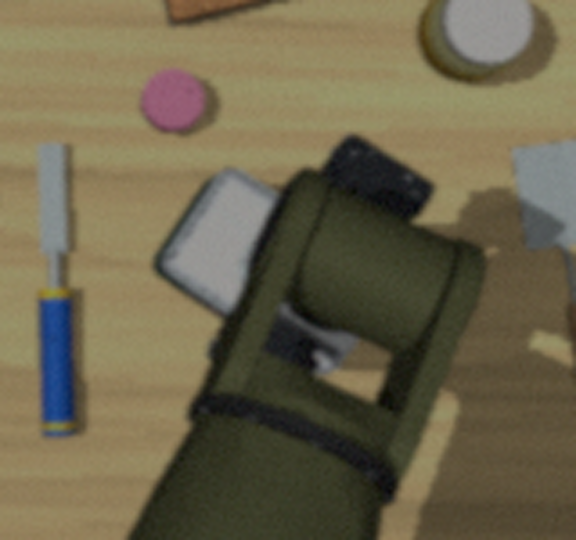

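Call:
jog_arm --moves '[[[0,0,-15],[0,0,0],94],[[0,0,-30],[0,0,0],94],[[0,0,-40],[0,0,0],94],[[0,0,-48],[0,0,0],94],[[0,0,-48],[0,0,0],94]]'

```text
time_s: 2.07
ee_pos: [0.4802, -0.1806, 0.1667]
eef_rot: [-3.14, 0.0, 1.009]
force: [0.6, 0.2, -0.2]
grip_width: 0.0941
```

Call:
jog_arm --moves '[[[0,0,0],[0,0,0],94],[[0,0,0],[0,0,0],94]]'

```text
time_s: 2.23
ee_pos: [0.4809, -0.1807, 0.1684]
eef_rot: [3.14, -0.0, 1.009]
force: [0.5, -0.7, -0.4]
grip_width: 0.094
```

Call:
jog_arm --moves '[[[0.5,1,-3],[0,0,0],94],[[0.5,1,-6.5],[0,0,0],80],[[0.5,1,-6.5],[0,0,0],66],[[0.5,1,-6.5],[0,0,0],60],[[0.5,1,-6.5],[0,0,0],60]]' --squeeze 5

```text
time_s: 2.65
ee_pos: [0.4811, -0.1795, 0.161]
eef_rot: [3.142, 0.0, 1.009]
force: [0.4, -0.3, -0.1]
grip_width: 0.0708
```

Run:
```python
from h import *
s=eyes.camera("side")
save(s,"s3.png",(200,160,300,260),6)
o=ctrl.get_obs();print(o["ee_pos"],o["force"],o["grip_width"])
```

```text
[ 0.48109557 -0.17953848  0.16105589] [-0.23987232  0.49748719 -0.95701092] 0.0667644161365105
```

View pics/s3.png

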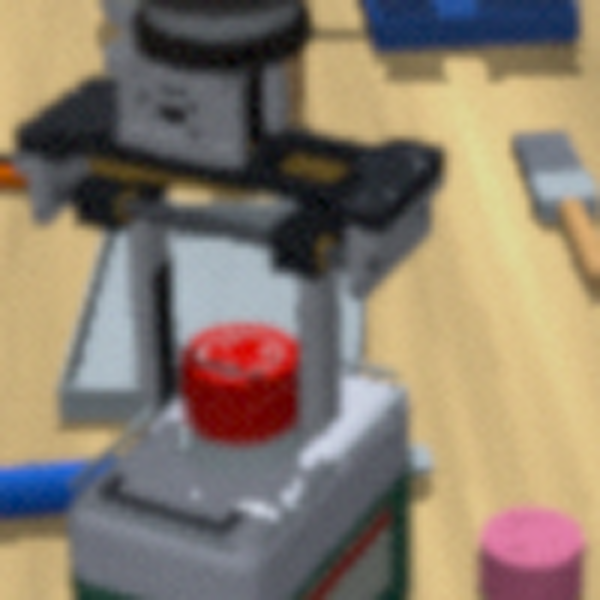

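The fingers straddle the cap (cap at crop 185–300, finger tips 160 and 310 px), about centred. Closing gently.

Call:
jog_arm --moves '[[[0,0,0],[0,0,0],57],[[0,0,0],[0,0,0],55],[[0,0,0],[0,0,0],53],[[0,0,0],[0,0,0],51],[[0,0,0],[0,0,0],50]]' --squeeze 5

```text
time_s: 3.12
ee_pos: [0.4818, -0.1799, 0.1613]
eef_rot: [3.139, -0.0, 1.009]
force: [5.3, -2.3, -1.0]
grip_width: 0.0534
```

Call:
jog_arm --moves '[[[0,0,0],[0,0,0],48],[[0,0,0],[0,0,0],48],[[0,0,0],[0,0,0],48]]'

```text
time_s: 3.37
ee_pos: [0.4818, -0.18, 0.1613]
eef_rot: [3.139, -0.0, 1.009]
force: [5.6, -2.4, -0.5]
grip_width: 0.0533
```

Call:
jog_arm --moves '[[[0.8,-0.4,0],[0,0,0],48],[[0.8,-0.4,0],[0,0,0],48],[[0.8,-0.4,0],[0,0,0],48]]'

```text
time_s: 3.62
ee_pos: [0.4823, -0.1803, 0.1611]
eef_rot: [3.14, -0.0, 1.009]
force: [5.2, -3.0, -1.8]
grip_width: 0.053
```

Call:
jog_arm --moves '[[[0.8,-0.5,0],[0,0,0],48],[[0.8,-0.5,0],[0,0,0],48],[[0.8,-0.5,0],[0,0,0],48]]'

```text
time_s: 3.87
ee_pos: [0.4824, -0.1803, 0.161]
eef_rot: [-3.141, 0.0, 1.009]
force: [-3.4, 0.3, 1.8]
grip_width: 0.0532
```

Call:
jog_arm --moves '[[[-0.3,0.2,0],[0,0,0],46],[[-0.3,0.2,0],[0,0,0],46],[[-0.3,0.2,0],[0,0,0],46],[[-0.3,0.2,0],[0,0,0],46]]' --squeeze 55

```text
time_s: 4.2
ee_pos: [0.4824, -0.1803, 0.161]
eef_rot: [3.141, 0.0, 1.009]
force: [-0.6, -1.7, 2.1]
grip_width: 0.0522
```

Well centred. Press down gradually.

Call:
jog_arm --moves '[[[0,0,-0.5],[0,0,0],46],[[0,0,-1],[0,0,0],46],[[0,0,-1.5],[0,0,0],46],[[0,0,-2],[0,0,0],46],[[0,0,-2],[0,0,0],46]]'

```text
time_s: 4.62
ee_pos: [0.4825, -0.1804, 0.1602]
eef_rot: [3.14, -0.0, 1.009]
force: [-6.4, 0.6, 16.3]
grip_width: 0.0525
```

Call:
jog_arm --moves '[[[-0.3,0,-0.7],[0,0,0],46],[[-0.3,0,-1.4],[0,0,0],46],[[-0.3,0,-2],[0,0,0],46],[[-0.3,0,-2],[0,0,0],46]]'

```text
time_s: 4.95
ee_pos: [0.4825, -0.1804, 0.1584]
eef_rot: [3.14, -0.0, 1.009]
force: [-4.3, 0.4, 17.2]
grip_width: 0.0526
```

Call:
jog_arm --moves '[[[-0.4,0,-0.6],[0,0,0],46],[[-0.4,0,-1.2],[0,0,0],46],[[-0.4,0,-1.8],[0,0,0],46],[[-0.4,0,-1.8],[0,0,0],46]]'

```text
time_s: 5.28
ee_pos: [0.4825, -0.1804, 0.1569]
eef_rot: [3.138, -0.001, 1.009]
force: [-2.7, 1.8, 17.7]
grip_width: 0.0526
```

Call:
jog_arm --moves '[[[-0.2,0,-0.4],[0,0,0],46],[[-0.2,0,-0.8],[0,0,0],46],[[-0.2,0,-0.8],[0,0,0],46]]'

```text
time_s: 5.53
ee_pos: [0.4825, -0.1804, 0.1563]
eef_rot: [3.138, -0.001, 1.009]
force: [-1.8, 0.5, 18.9]
grip_width: 0.0526
```

Call:
jog_arm --moves '[[[0,0,-0.4],[0,0,0],46],[[0,0,-0.6],[0,0,0],46],[[0,0,-0.6],[0,0,0],46]]'

```text
time_s: 5.78
ee_pos: [0.4825, -0.1804, 0.1558]
eef_rot: [3.138, -0.001, 1.01]
force: [-1.9, 1.5, 19.7]
grip_width: 0.0527
```

Call:
jog_arm --moves '[[[0,0,-0.3],[0,0,0],46],[[0,0,-0.4],[0,0,0],46],[[0,0,-0.4],[0,0,0],46]]'

```text
time_s: 6.03
ee_pos: [0.4825, -0.1804, 0.1555]
eef_rot: [3.138, -0.001, 1.01]
force: [-3.3, 1.8, 20.2]
grip_width: 0.0526
```

Call:
jog_arm --moves '[[[0,0,-0.3],[0,0,0],46],[[0,0,-0.4],[0,0,0],46],[[0,0,-0.4],[0,0,0],46]]'

```text
time_s: 6.28
ee_pos: [0.4826, -0.1804, 0.1555]
eef_rot: [3.137, -0.001, 1.01]
force: [-4.3, 2.7, 24.8]
grip_width: 0.0525
```

Call:
jog_arm --moves '[[[0,0,0.1],[0,0,0.4],46],[[0,0,0.1],[0,0,0.8],46],[[0,0,0.1],[0,0,1.2],46],[[0,0,0.1],[0,0,1.6],46]]'

```text
time_s: 6.62
ee_pos: [0.4829, -0.1806, 0.1555]
eef_rot: [3.136, -0.0, 1.151]
force: [-0.9, 0.7, 21.6]
grip_width: 0.0526
```

Run:
```python
from h import *
s=eyes.camera("side")
save(s,"s4.png",(200,160,300,260),6)
o=ctrl.get_obs();print(o["ee_pos"],o["force"],o["moment"],o["eef_rot"])
```

```text
[ 0.48289504 -0.18056806  0.15548963] [-1.03435652  1.67069844 21.48960305] [ 0.21051949  0.24667722 -0.12759371] [ 3.13650275e+00 -4.10066674e-04  1.15352658e+00]
```

View pics/s4.png

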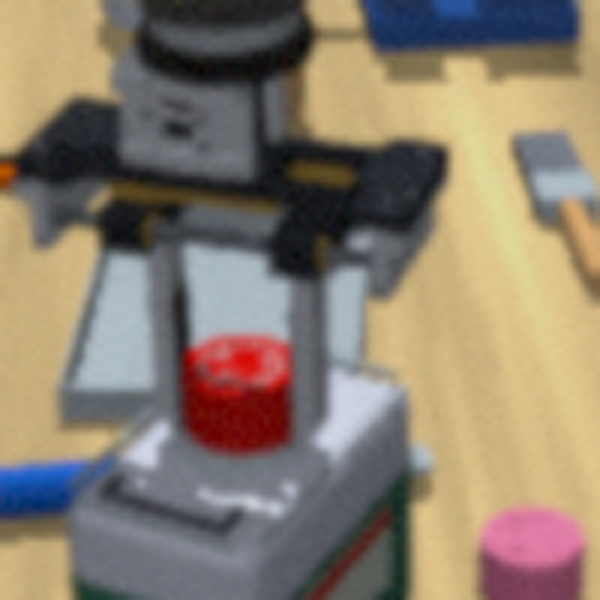

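Cap is visibly lower (rows 337–450 instead of 325–440), tin unmoved, twisting moment small. Continue turning.

Call:
jog_arm --moves '[[[0,0,0],[0,0,0.6],46],[[0,0,0],[0,0,1.2],46],[[0,0,0],[0,0,1.8],46],[[0,0,0],[0,0,2.4],46],[[0,0,0],[0,0,3],46]]'

```text
time_s: 7.08
ee_pos: [0.4831, -0.1806, 0.1555]
eef_rot: [3.136, 0.001, 1.413]
force: [0.7, 0.4, 19.9]
grip_width: 0.0526
```

Call:
jog_arm --moves '[[[0,0,-0.2],[0,0,0.6],46],[[0,0,-0.2],[0,0,1.2],46],[[0,0,-0.2],[0,0,1.8],46],[[0,0,-0.2],[0,0,2.4],46],[[0,0,-0.2],[0,0,3],46]]'

```text
time_s: 7.5
ee_pos: [0.4832, -0.1807, 0.1555]
eef_rot: [3.136, 0.003, 1.675]
force: [0.5, 0.1, 22.3]
grip_width: 0.0526
```

Call:
jog_arm --moves '[[[0,0,0],[0,0,0.6],46],[[0,0,0],[0,0,1.2],46],[[0,0,0],[0,0,1.8],46],[[0,0,0],[0,0,2.4],46],[[0,0,0],[0,0,3],46]]'

```text
time_s: 7.92
ee_pos: [0.4832, -0.1807, 0.1555]
eef_rot: [3.137, 0.004, 1.937]
force: [0.7, 1.4, 22.8]
grip_width: 0.0522
```

Call:
jog_arm --moves '[[[0,0,0],[0,0,0.5],46],[[0,0,0],[0,0,1],46],[[0,0,0],[0,0,1.4],46],[[0,0,0],[0,0,1.4],46]]'

```text
time_s: 8.25
ee_pos: [0.4832, -0.1807, 0.1555]
eef_rot: [3.138, 0.004, 2.059]
force: [0.1, 1.4, 22.4]
grip_width: 0.0523
```

Run:
```python
from h import *
s=eyes.camera("side")
save(s,"s5.png",(200,160,300,260),6)
o=ctrl.get_obs();print(o["ee_pos"],o["force"],o["moment"],o["eef_rot"])
```

```text
[ 0.48316822 -0.18067457  0.15552222] [ 0.45173611  0.5591873  23.09062226] [ 0.0720232 -0.0456573 -0.0194887] [3.13755969 0.00445203 2.05735662]
```

View pics/s5.png

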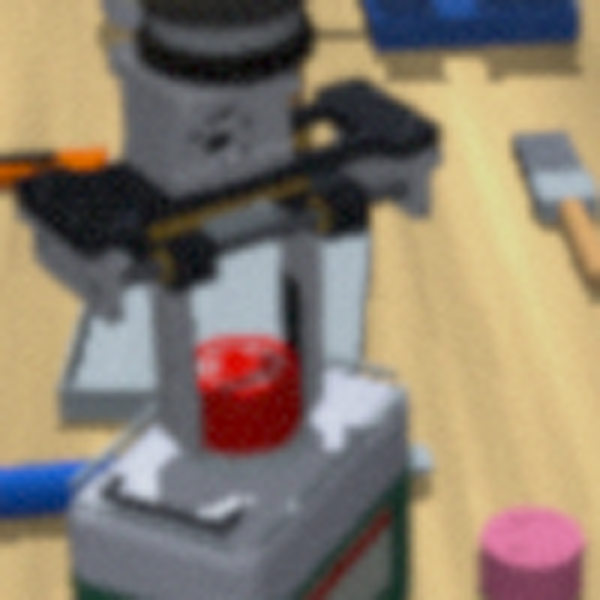

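Turned 1.05 rad with the tin unmoved and still pressed. Lift slowly and watch for jamming.

Call:
jog_arm --moves '[[[0,0,1.5],[0,0,0],46],[[0,0,3],[0,0,0],46],[[0,0,4.5],[0,0,0],46],[[0,0,6],[0,0,0],46],[[0,0,7],[0,0,0],46]]'

```text
time_s: 8.72
ee_pos: [0.4831, -0.1806, 0.162]
eef_rot: [3.138, 0.004, 2.057]
force: [4.1, -1.3, 15.3]
grip_width: 0.0526
```

Call:
jog_arm --moves '[[[0,0,1],[0,0,0],46],[[0,0,2],[0,0,0],46],[[0,0,2],[0,0,0],46]]'

```text
time_s: 8.97
ee_pos: [0.4827, -0.1805, 0.1633]
eef_rot: [3.139, 0.003, 2.057]
force: [2.1, -1.1, 12.2]
grip_width: 0.0525
```

Call:
jog_arm --moves '[[[0,0,3],[0,0,0],46],[[0,0,6],[0,0,0],46],[[0,0,9],[0,0,0],46],[[0,0,12],[0,0,0],46],[[0,0,15],[0,0,0],46]]'

```text
time_s: 9.38
ee_pos: [0.4813, -0.1801, 0.177]
eef_rot: [-3.141, -0.0, 2.057]
force: [0.1, -0.1, -1.0]
grip_width: 0.0526
```

Call:
jog_arm --moves '[[[0,0,6],[0,0,0],46],[[0,0,14],[0,0,0],46],[[0,0,24],[0,0,0],46],[[0,0,34],[0,0,0],46],[[0,0,44],[0,0,0],46]]'

```text
time_s: 9.8
ee_pos: [0.4815, -0.1803, 0.2223]
eef_rot: [3.141, 0.001, 2.057]
force: [-0.2, -0.1, -0.6]
grip_width: 0.0524
```

Run:
```python
from h import *
s=eyes.camera("side")
save(s,"s6.png",(170,120,330,300),3.3)
t=eyes.camera("top");save(t,"t6.png")
o=ctrl.get_obs();print(o["ee_pos"],o["force"],o["moment"],o["eef_rot"])
```

```text
[ 0.48206288 -0.18048185  0.22298806] [-0.19204875 -1.41776615 -1.62101153] [ 0.00631715 -0.1158624  -0.04868717] [3.13969408e+00 2.49285466e-03 2.05663633e+00]
```

View pics/s6.png

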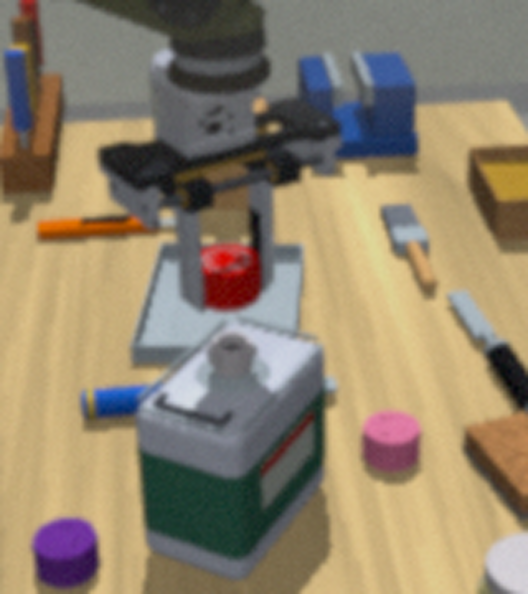

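View pics/t6.png

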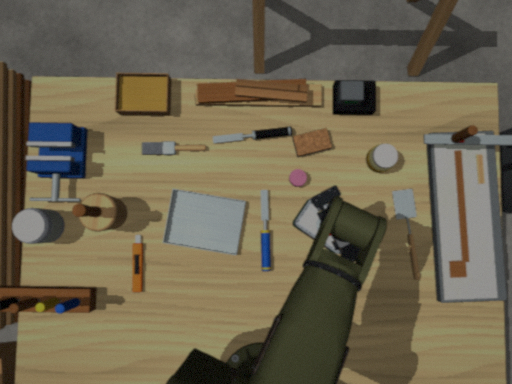

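Cap is in the jaws, bare neck visible at crop (233,355), tin standing in place. Carry to the tray.

Call:
jog_arm --moves '[[[0,20,10],[0,0,0],46],[[1,50,10],[0,0,0],46],[[2,85,10],[0,0,0],46],[[2,120,10],[0,0,0],46],[[2,155,10],[0,0,0],46]]'

```text
time_s: 10.32
ee_pos: [0.4831, -0.0238, 0.2307]
eef_rot: [-3.141, -0.0, 2.056]
force: [0.4, 1.2, -0.1]
grip_width: 0.0525
```

Call:
jog_arm --moves '[[[0,35,0],[0,0,0],46],[[1,70,0],[0,0,0],46],[[2,105,-10],[0,0,0],46],[[2,140,-20],[0,0,0],46],[[2,170,-30],[0,0,0],46]]'

```text
time_s: 10.73
ee_pos: [0.485, 0.1469, 0.2004]
eef_rot: [3.141, -0.0, 2.057]
force: [0.3, -0.7, -0.7]
grip_width: 0.0528
```

Call:
jog_arm --moves '[[[0,20,-20],[0,0,0],46],[[0,32,-50],[0,0,0],46],[[0,32,-80],[0,0,0],46],[[0,32,-110],[0,0,0],46],[[0,32,-130],[0,0,0],46]]'

```text
time_s: 11.15
ee_pos: [0.4842, 0.1768, 0.068]
eef_rot: [-3.139, -0.001, 2.057]
force: [-0.4, 0.3, -0.9]
grip_width: 0.0527
```

Run:
```python
from h import *
s=eyes.camera("side")
save(s,"s7.png",(170,120,330,300),3.3)
t=eyes.camera("top");save(t,"t7.png",(150,150,390,300),3.3)
o=ctrl.get_obs();print(o["ee_pos"],o["force"],o["eef_rot"],o["grip_width"])
```

```text
[0.48360136 0.17632613 0.067769  ] [ 1.08894787  0.99450035 -0.11134638] [-3.13568191e+00 -1.21104219e-03  2.05678072e+00] 0.052966608797698725
```

View pics/s7.png

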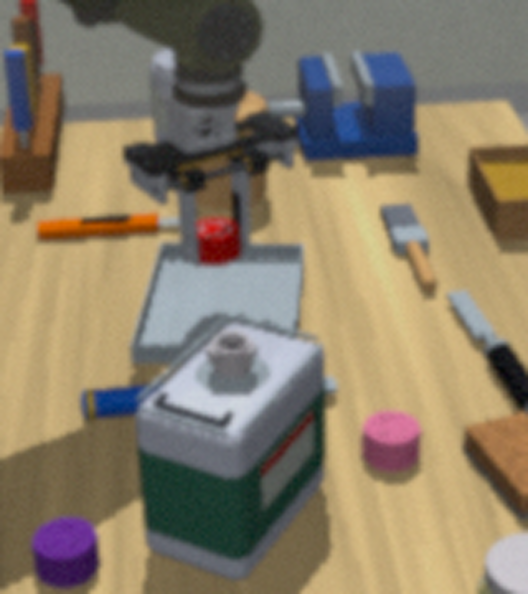

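View pics/t7.png

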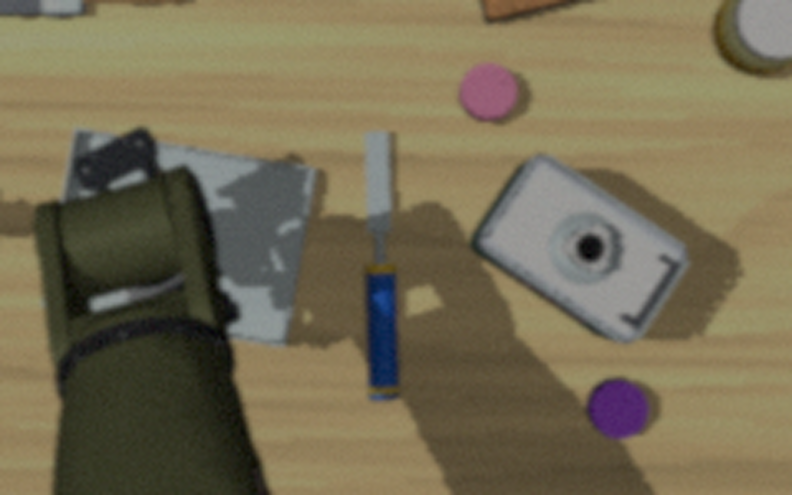

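Call:
jog_arm --moves '[[[0,0,-18],[0,0,0],46],[[0,0,-34],[0,0,0],46],[[0,0,-46],[0,0,0],46],[[0,0,-56],[0,0,0],46],[[0,0,-58],[0,0,0],46]]'

```text
time_s: 11.67
ee_pos: [0.4854, 0.1767, 0.0125]
eef_rot: [-3.141, -0.0, 2.056]
force: [-0.4, 0.0, -1.0]
grip_width: 0.0529
```

Call:
jog_arm --moves '[[[0,0,-1],[0,0,0],46],[[0,0,-2],[0,0,0],46],[[0,0,-3],[0,0,0],46],[[0,0,-4],[0,0,0],46],[[0,0,-4],[0,0,0],46]]'

```text
time_s: 12.08
ee_pos: [0.4856, 0.1768, 0.0091]
eef_rot: [3.141, 0.0, 2.057]
force: [0.5, -0.3, -0.3]
grip_width: 0.0524
```

Call:
jog_arm --moves '[[[0,0,-1],[0,0,0],46],[[0,0,-2],[0,0,0],46],[[0,0,-3],[0,0,0],46],[[0,0,-3],[0,0,0],46]]'

```text
time_s: 12.42
ee_pos: [0.4853, 0.1768, 0.0056]
eef_rot: [-3.141, -0.0, 2.057]
force: [0.5, -0.7, -0.9]
grip_width: 0.0525
```

Call:
jog_arm --moves '[[[0,0,-0.5],[0,0,0],46],[[0,0,-1],[0,0,0],46],[[0,0,-1],[0,0,0],46]]'

```text
time_s: 12.67
ee_pos: [0.4854, 0.1768, 0.0047]
eef_rot: [-3.141, -0.0, 2.057]
force: [0.2, 0.4, -0.4]
grip_width: 0.053
```

Call:
jog_arm --moves '[[[0,0,-0.5],[0,0,0],46],[[0,0,-1],[0,0,0],46],[[0,0,-1],[0,0,0],46]]'

```text
time_s: 12.92
ee_pos: [0.4854, 0.1768, 0.0038]
eef_rot: [-3.141, -0.0, 2.057]
force: [0.2, 0.1, -0.4]
grip_width: 0.0525
```

Call:
jog_arm --moves '[[[0,0,0],[0,0,0],54],[[0,0,0],[0,0,0],58],[[0,0,0],[0,0,0],64],[[0,0,0],[0,0,0],72],[[0,0,0],[0,0,0],80]]' --squeeze 10

```text
time_s: 13.33
ee_pos: [0.4855, 0.1768, 0.0039]
eef_rot: [3.142, -0.0, 2.057]
force: [0.4, 0.2, -0.1]
grip_width: 0.0739
```

Call:
jog_arm --moves '[[[0,0,0],[0,0,0],86],[[0,0,0],[0,0,0],86],[[0,0,5],[0,0,0],86],[[0,0,12],[0,0,0],86],[[0,0,22],[0,0,0],86]]'

```text
time_s: 13.75
ee_pos: [0.4852, 0.1767, 0.0263]
eef_rot: [-3.141, -0.0, 2.057]
force: [-0.1, 0.9, 0.8]
grip_width: 0.0855
```

Call:
jog_arm --moves '[[[0,0,20],[0,0,0],86],[[0,0,50],[0,0,0],86],[[0,0,85],[0,0,0],86],[[0,0,120],[0,0,0],86],[[0,0,150],[0,0,0],86]]'

```text
time_s: 14.17
ee_pos: [0.4855, 0.1768, 0.1794]
eef_rot: [3.139, 0.0, 2.057]
force: [-0.1, 0.3, 0.2]
grip_width: 0.0858
```

Call:
jog_arm --moves '[[[-10,0,40],[0,0,0],86],[[-40,0,60],[0,0,0],86],[[-75,0,70],[0,0,0],86],[[-105,0,70],[0,0,0],86],[[-125,0,70],[0,0,0],86]]'

```text
time_s: 14.58
ee_pos: [0.3583, 0.1767, 0.2475]
eef_rot: [3.139, 0.0, 2.057]
force: [0.3, 0.0, -0.5]
grip_width: 0.0862
```

Run:
```python
from h import *
s=eyes.camera("side")
save(s,"s8.png",(170,120,330,300),3.3)
t=eyes.camera("top");save(t,"t8.png",(150,150,390,300),3.3)
o=ctrl.get_obs();print(o["ee_pos"],o["force"],o["eef_rot"],o["grip_width"])
for c in(t,s):
    n,l,st,ce=cv2.connectedComponentsWithStats(redmask(c))
    for i in range(1,n):
        if st[i,4]>60: print(st[i],pix2z(c,ce[i],.035 if c is t else .025))
```

```text
[0.35851745 0.17683917 0.24743927] [ 0.10178374 -0.07334543  0.48628636] [3.13894512e+00 2.22297784e-04 2.05776155e+00] 0.08585146849037628
[199  84  40  17 380] [0.89167731 0.15202548 0.035     ]
[457 167   7  39 115] [ 0.59974374 -0.60414696  0.035     ]
[197 215  17  16 186] [0.48345153 0.1770045  0.035     ]
[462 228   6  34  87] [ 0.42891866 -0.6132828   0.035     ]
[451 262  14  14 121] [ 0.35678228 -0.5917196   0.035     ]
[  0 289  16   8  71] [0.26863566 0.76804234 0.035     ]
[ 16 289  73   8 278] [0.26795311 0.63008966 0.035     ]
[182 186  36   6  87] [0.34817652 0.34174034 0.025     ]
[230 203  13  14 101] [0.48041042 0.16861405 0.025     ]
```

View pics/s8.png

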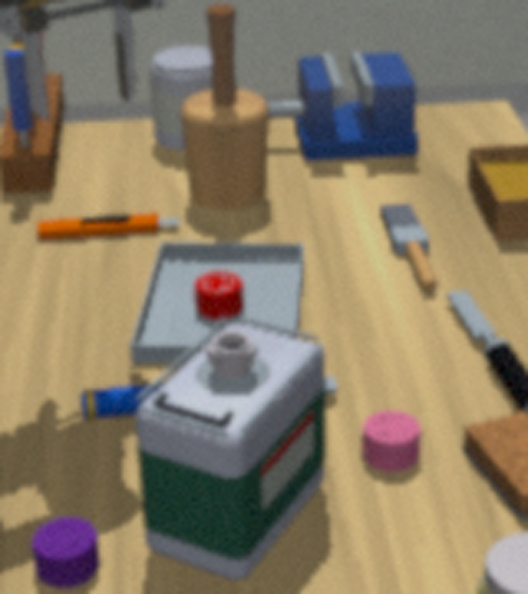

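View pics/t8.png

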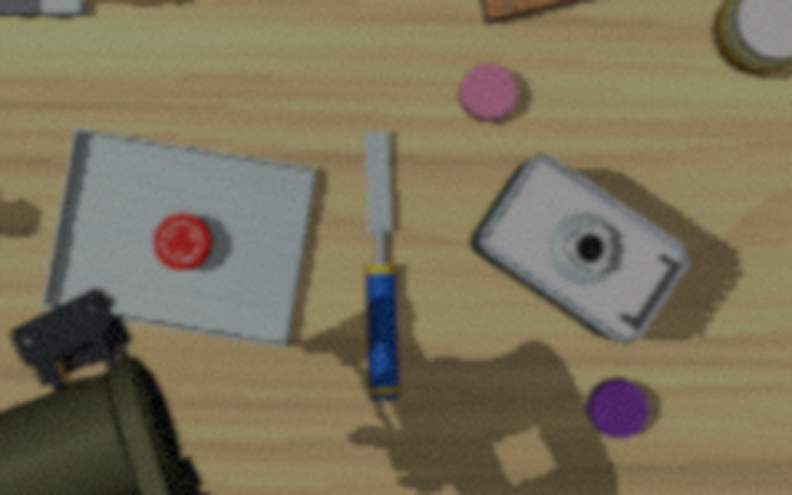

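The cap lies top side up in the middle of the tray (top view 182,241). The tin and the bystanders are where they were, and the arm is clear.

Run:
```python
from station import ctrl
print(ctrl.hand_in())
```

```text
the job is handed in; nothing more can be done
None
```

I opened the tin, set the red cap in the drip tray and handed the job in at about 14.7 s on the robot's clock. The hand-in reports no verdict.

- **Opening:** I centred the jaws on the cap and gripped at 55 N. I pressed until the cap bottomed, about 5.5 mm down; the force peaked at about 25 N and stayed at 20–23 N while turning. I turned it anticlockwise 1.05 rad, and it lifted off without jamming.
- **Placing:** I let the cap go about 3 mm above the tray floor rather than fully on it, because the fingertips reached slightly below the cap's edge.
- **Last checks:**
  - The last pictures show the cap top side up near the tray's centre, at about (0.483, 0.177) m, looking flat (judged by eye; I did not measure the tilt).
  - The tin stands upright, in the same place in the pictures as before, and the tools and jar in the final views have not visibly moved.
  - The gripper is clear, with no contact force beyond sensor noise.
- **Disagreement:** the side camera put the cap about 8 mm nearer in y than the top camera. I put this down to the rough height I assumed for the blob in that view; it is still well inside the tray limits.

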